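# Find the tired balance pad

## Robot

A 6-joint arm with a two-finger parallel gripper is mounted at the origin on the work surface. World frame = base frame: x ahead of the robot, y to its left, z up, the work surface at z = 0. Lengths are in m, angles in rad, forces in N, time in s.
With the tool pointing down it reaches from about 0.35 to 0.85 m from the base axis. Payload 8.1 kg.
Tool frame: the origin (TCP) lies midway between the tips of the shut fingers; the grasp point (between the pads) lies 19 mm behind it; z points along the fingers, y is the line along which they close (so a half turn about z gives the same grasp; the last joint's range is limited). The gripper opens to 85 mm and grips with 20 to 120 N. Pads are 22 mm wide; open, the fingers measure 114 mm over their backs; the gripper's body (76 mm by 85 mm) begins 54 mm behind the grasp point. The pads swing forward as they close: fully open they stand 13 mm farther back than shut.
Start: joints at [-1.328, 0.13, 1.488, -0, 1.523, -0.085], TCP at [0.193, -0.568, 0.205] pointing down, gripper open.
Joint ranges: [-2.96, 2.96], [-0.89, 2.26], [0.02, 2.5], [-1.34, 4.48], [0, 2.73], [-2.66, 2.66]. Speed limits (rad/s): [2.39, 2.39, 2.79, 3.14, 3.14, 3.14].

## Interface

Orientations are given as a unit quaternion [x, y, z, w].
In Python, from bench import arm, snapshot, job, models, current_clock, current_joint_positions, current_joint_velocities, current_joint_efforts, current_tool_pos, current_orientation, current_wrist_force, current_ft_torque, current_gripper_width, current_grip_force gives the robot as it stands. Calls block until the motion is done:
- arm.reach(position, orientation): joint-space move of the TCP to a pose.
- arm.servo_line(position, velocity=0.15, rot=None, max_force=None): straight line of the TCP; rot=None keeps the orientation; velocity is the mean speed in m/s. With max_force (N) it stops when the force on the tool has changed by that much, and returns True; else False.
- arm.movej(angles): joint-space move.
- arm.command_gripper(opening, effort=None): finger opening in m; effort is the grip in N (None keeps the last); returns when the fingers have stopped.
- arm.dwell(seconds).
- arm.ik(position, orientation): joint angles nearest the present ones, or None.
- snapshot(name): name is "side" or "top"; returns a dict with "color" (400x640x3 uint8, red, green, blue), "depth" (400x640 float32, m along the optical axis (not along the pixel's ray), 0 where there is no reading), "fx", "fy", "cx", "cy" (pixels), "pose" (4x4, takes a point from camera to world coordinates). Camera axes: x right, y up, looking along -z (the intrinsics and any distortion apply to the point x, -y, -z); pixel columns grow to the right and rows downward; lengths in m; the calibration is good to about 2 mm. A picture is of the moment at which its call begins.
A pose or a line that the arm cannot do raises arm.IKError and nothing moves.
- job.close_job(): hands the job in; it is judged then, once.
Trained networks look in the newest picture that a camera, given by its name, has taken for a name from the list of things; names that differ only in an ending like _2 or _b are one class to them, and where a whole thing is asked for, a point or a joint stands for the part that bears it (a point fixed in the world has none). Each returns a list of dicts, best first, with "conf" (0 to 1); they miss things now and then, are a little off and sometimes report something else, mostly with a low value. They report only what shows in the picture. A call takes as long as a camera call. They do not tell look-alikes from the thing itself.
- models.boxes_of(camera, query): "at" ([x, y, z] in m, in world coordinates, good to about 4 mm: the middle of the surface that is visible of it).
Readings, each from a call of its own:
- current_clock(): time.
- current_joint_positions(): joint angles.
- current_joint_velocities(): joint speeds.
- current_joint_efforts(): joint torques, N m.
- current_tool_pos(): TCP position.
- current_orientation(): TCP orientation.
- current_wrist_force(): force on the tool from outside, world axes, zero at the start.
- current_ft_torque(): the same for the moment, N m.
- current_gripper_width(): finger opening in m.
- current_grip_force(): force on a finger pad.
Only numpy, scipy, OpenCV 4.12 (cv2) and the standard library are available. Lean on these libraries where they do the work, as an engineer would, in place of code of your own. Each camera call takes 0.05 s, during which the arm holds its last target. There are 200 camera calls.

## Task

These three isolator pads come from under the balance, and one of them has gone soft. Working along the row from the robot's left to its right, press each pad straight down by 10 mm and hold it for a moment to feel how hard it pushes back; never squeeze one deeper than 15 mm, which tears the foam. Then slide the soft pad along the bench, without lifting it, wholly into the open-fronted scrap tray behind the row, and leave the two good pads and the other things on the bench where they are.

Things in the scene. Friction and masses are not known exactly. Their poses are not given: they have to be found in the camera images.
- pad_a: Round isolator pad, 90 mm across, 52 mm tall: a 6 mm aluminium plate below, a 40 mm light foam core (88 mm across), a 6 mm aluminium plate on top. One of three that look alike and stand loose on the mat in any order; about 0.3 kg; too wide for most grippers. Origin: centre of its underside; z up.
- pad_b: Round isolator pad, 90 mm across, 52 mm tall: a 6 mm aluminium plate below, a 40 mm light foam core (88 mm across), a 6 mm aluminium plate on top. One of three that look alike and stand loose on the mat in any order; about 0.3 kg; too wide for most grippers. Origin: centre of its underside; z up.
- pad_c: Round isolator pad, 90 mm across, 52 mm tall: a 6 mm aluminium plate below, a 40 mm light foam core (88 mm across), a 6 mm aluminium plate on top. One of three that look alike and stand loose on the mat in any order; about 0.3 kg; too wide for most grippers. Origin: centre of its underside; z up.
- plate_a (a joint): How far the top plate of pad_a is squeezed down, in m: 0 at rest, to a millimetre (top face 52 mm above the bench), grows as it is pressed straight down, stops dead at 0.022, springs back when let go. At 10 mm a good pad pushes back with about 12 to 15 N, one gone soft with about 5 N; less when shallower, more when deeper.
- plate_b (a joint): How far the top plate of pad_b is squeezed down, in m: 0 at rest, to a millimetre (top face 52 mm above the bench), grows as it is pressed straight down, stops dead at 0.022, springs back when let go. At 10 mm a good pad pushes back with about 12 to 15 N, one gone soft with about 5 N; less when shallower, more when deeper.
- plate_c (a joint): How far the top plate of pad_c is squeezed down, in m: 0 at rest, to a millimetre (top face 52 mm above the bench), grows as it is pressed straight down, stops dead at 0.022, springs back when let go. At 10 mm a good pad pushes back with about 12 to 15 N, one gone soft with about 5 N; less when shallower, more when deeper.
- bench_mat: Thin flat grey-green mat, 110 x 420 mm and under 1 mm thick, fixed to the bench, on which the row of pads stands, about 130 mm apart along the mat's y. Origin: its centre on the bench; x points away from the robot to the far side, y to the robot's left along the row.
- scrap_tray: Sheet-steel tray screwed to the bench behind the row, 160 mm deep (its x) by 368 mm wide (its y); rear and side walls 35 mm high, 4 mm thick. The side towards the robot (-x) is fully open, its thin floor flush with the bench, so a pad slides straight in. Origin: centre of its underside; x points to the rear wall, y to the robot's left. A pad is wholly in with its centre at x = -0.035 to 0.031.
- durometer: Bystander: hand-held dial hardness gauge lying on its back, dial 62 mm across, 28 mm high, 110 mm long; to be left alone. Origin: under the middle of the dial.
- caliper: Bystander: caliper of steel, 220 mm long, 12 mm high, lying flat; to be left alone. Origin: under the middle of its beam, which lies along its x.
- bottle: Bystander: white plastic bottle, 64 mm across, 140 mm tall; to be left alone. Origin: centre of its underside.
There are look-alikes about, which are no part of the job. What is shaped like the pad_a but black or red is not meant.

How it is judged:
On the way, in this order (a step that is already met when the one before it is completed fails the run):
1. the left pad of the row is held squeezed by 7 to 15 mm (((y of pad_a in the frame of bench_mat above 0.065 m and value of joint plate_a between 0.007 and 0.015 m) or (y of pad_b in the frame of bench_mat above 0.065 m and value of joint plate_b between 0.007 and 0.015 m) or (y of pad_c in the frame of bench_mat above 0.065 m and value of joint plate_c between 0.007 and 0.015 m))), for 0.2 s.
2. the middle pad of the row is held squeezed by 7 to 15 mm (((y of pad_a in the frame of bench_mat between -0.065 and 0.065 m and value of joint plate_a between 0.007 and 0.015 m) or (y of pad_b in the frame of bench_mat between -0.065 and 0.065 m and value of joint plate_b between 0.007 and 0.015 m) or (y of pad_c in the frame of bench_mat between -0.065 and 0.065 m and value of joint plate_c between 0.007 and 0.015 m))), for 0.2 s.
3. the right pad of the row is held squeezed by 7 to 15 mm (((y of pad_a in the frame of bench_mat below -0.065 m and value of joint plate_a between 0.007 and 0.015 m) or (y of pad_b in the frame of bench_mat below -0.065 m and value of joint plate_b between 0.007 and 0.015 m) or (y of pad_c in the frame of bench_mat below -0.065 m and value of joint plate_c between 0.007 and 0.015 m))), for 0.2 s.
4. a pad stands wholly inside the scrap tray (((x of pad_a in the frame of scrap_tray between -0.041 and 0.045 m and y of pad_a in the frame of scrap_tray between -0.142 and 0.142 m and angle between pad_a's own z axis and vertical below 0.1 rad) or (x of pad_b in the frame of scrap_tray between -0.041 and 0.045 m and y of pad_b in the frame of scrap_tray between -0.142 and 0.142 m and angle between pad_b's own z axis and vertical below 0.1 rad) or (x of pad_c in the frame of scrap_tray between -0.041 and 0.045 m and y of pad_c in the frame of scrap_tray between -0.142 and 0.142 m and angle between pad_c's own z axis and vertical below 0.1 rad))), for 0.1 s.
At the end, for the whole second after the job is handed in: The soft pad (at rest its top sags half a millimetre by its own weight; a good one's does not) stands wholly inside the scrap tray (at most 6 mm over the open front); the good pads stand within 20 mm of where they began; all are flat, at rest and sprung back to within 4 mm (((value of joint plate_a above 0.0003 m and x of pad_a in the frame of scrap_tray between -0.041 and 0.045 m and y of pad_a in the frame of scrap_tray between -0.142 and 0.142 m and angle between pad_a's own z axis and vertical below 0.1 rad) or (value of joint plate_a below 0.0003 m and distance of pad_a from where it was at the start of the episode below 0.02 m)) and ((value of joint plate_b above 0.0003 m and x of pad_b in the frame of scrap_tray between -0.041 and 0.045 m and y of pad_b in the frame of scrap_tray between -0.142 and 0.142 m and angle between pad_b's own z axis and vertical below 0.1 rad) or (value of joint plate_b below 0.0003 m and distance of pad_b from where it was at the start of the episode below 0.02 m)) and ((value of joint plate_c above 0.0003 m and x of pad_c in the frame of scrap_tray between -0.041 and 0.045 m and y of pad_c in the frame of scrap_tray between -0.142 and 0.142 m and angle between pad_c's own z axis and vertical below 0.1 rad) or (value of joint plate_c below 0.0003 m and distance of pad_c from where it was at the start of the episode below 0.02 m)) and height (world z) of each of pad_a, pad_b, pad_c below 0.006 m and angle between each of pad_a, pad_b, pad_c's own z axis and vertical below 0.1 rad and linear speed of each of pad_a, pad_b, pad_c below 0.01 m/s and value of joint each of plate_a, plate_b, plate_c below 0.004 m); the robot touches nothing.
It fails at once if a pad is squeezed deeper than 15 mm (1 mm grace) (value of joint any of plate_a, plate_b, plate_c above 0.016 m).
It fails at once if more than one pad is moved from its place (by more than 20 mm) (distance of each of pad_a, pad_b from where it was at the start of the episode above 0.02 m or distance of each of pad_b, pad_c from where it was at the start of the episode above 0.02 m or distance of each of pad_a, pad_c from where it was at the start of the episode above 0.02 m).
It fails at once if a pad is lifted more than 20 mm off the bench or tipped by more than 0.4 rad (height (world z) of any of pad_a, pad_b, pad_c above 0.02 m or angle between any of pad_a, pad_b, pad_c's own z axis and vertical above 0.4 rad).
It fails at once if the gauge, the caliper or the bottle is moved more than 30 mm (distance of any of durometer, caliper, bottle from where it was at the start of the episode above 0.03 m).
It also fails if it takes over 64 s, if anything falls off the work surface, if the arm or the gripper's body presses on something with over 40 N, if the wrist force passes 120 N, or if a joint passes its speed limit or range.

## Working session

There is one attempt and no reset: what is moved stays moved. The work goes in short steps, each a Python script; the robot and the scene stay as the last script left them, time stands still between calls to the robot, and variables do not carry over. Pictures are saved under pics/ and viewed, at most 10 in all, crops included, and the job is handed in when it is done.

```bash
mkdir -p pics; ls; python3 - <<'E'
from bench import *
import cv2
for n in("top","side"):
    s=snapshot(n); cv2.imwrite(f"pics/{n}0.png",s["color"][:,:,::-1])
    print(n,s["fx"],s["cx"],s["cy"],s["pose"].round(3).tolist(),[k for k in s])
    for q in("pad_a","bench_mat","scrap_tray","durometer","caliper","bottle"):
        print(q,[(d["conf"].__round__(2),[round(float(v),3) for v in d["at"]]) for d in models.boxes_of(n,q)])
print(current_orientation(),current_clock())
E
```

```text
pics
top 416.77368540649803 318.9600657709421 202.72709120702967 [[0.02, 0.99, -0.137, 0.347], [-1.0, 0.02, 0.001, -0.003], [0.004, 0.137, 0.991, 1.148], [0.0, 0.0, 0.0, 1.0]] ['color', 'depth', 'fx', 'fy', 'cx', 'cy', 'pose']
pad_a [(0.96, [0.477, -0.056, 0.053]), (0.93, [0.485, -0.184, 0.057]), (0.88, [0.471, 0.095, 0.051]), (0.86, [0.326, -0.273, 0.054]), (0.75, [0.311, -0.151, 0.049])]
bench_mat [(0.91, [0.483, -0.007, 0.0])]
scrap_tray [(0.81, [0.706, -0.02, -0.003])]
durometer [(0.94, [0.481, 0.379, 0.027])]
caliper [(0.83, [0.512, -0.381, 0.004]), (0.41, [0.705, -0.02, -0.005])]
bottle [(0.98, [0.626, -0.35, 0.096])]
side 364.289124010932 323.0037864308064 199.2240056247855 [[-0.994, 0.092, -0.061, 0.466], [-0.11, -0.764, 0.636, 0.605], [0.012, 0.639, 0.769, 0.784], [0.0, 0.0, 0.0, 1.0]] ['color', 'depth', 'fx', 'fy', 'cx', 'cy', 'pose']
pad_a [(0.91, [0.488, -0.167, 0.048]), (0.81, [0.329, -0.258, 0.05]), (0.72, [0.477, -0.04, 0.053]), (0.56, [0.308, -0.135, 0.051]), (0.28, [0.477, -0.048, 0.053]), (0.19, [0.486, 0.388, 0.03])]
bench_mat [(0.91, [0.501, 0.013, 0.001]), (0.71, [0.487, -0.165, 0.052])]
scrap_tray [(0.93, [0.704, 0.005, -0.0])]
durometer [(0.66, [0.484, 0.385, 0.03])]
caliper [(0.79, [0.502, -0.383, -0.001]), (0.2, [0.703, 0.004, 0.001])]
bottle [(0.97, [0.631, -0.345, 0.079])]
[9.86600414e-01 1.63155211e-01 1.45384559e-05 2.39796064e-05] 0.7
```

View pics/top0.png

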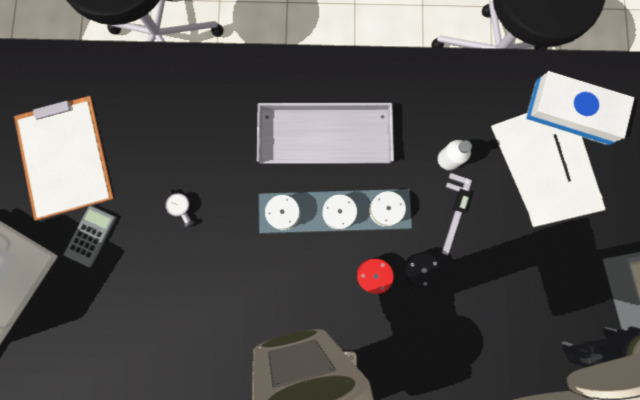

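View pics/side0.png

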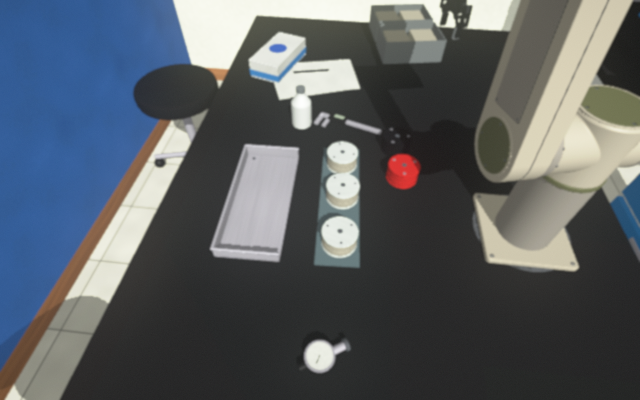

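The row pads are at top-view pixels (282,211), (340,211) and (388,208), white and standing on the mat. The look-alikes are red at (375,276) and black at (424,269), both off the mat, so they are not meant. Next I refine the positions and confirm them in one crop.

```bash
cat > h.py <<'E'
from bench import *
import numpy as np, cv2
Q=[1,0,0,0]
def cloud(s):
    d=s["depth"]; v,u=np.mgrid[:400,:640]
    P=np.stack([(u-s["cx"])/s["fx"]*d,-(v-s["cy"])/s["fy"]*d,-d,np.ones_like(d)],-1)@s["pose"].T
    return P[...,:3],d>0
def onplane(s,u,v,z):
    r=s["pose"][:3,:3]@np.array([(u-s["cx"])/s["fx"],-(v-s["cy"])/s["fy"],-1]); o=s["pose"][:3,3]
    return o+r*(z-o[2])/r[2]
def pads(n):
    s=snapshot(n);P,ok=cloud(s);c=s["color"].astype(int)
    m=(ok&(P[...,2]>.044)&(P[...,2]<.062)&(c.min(-1)>140)&(P[...,0]>.38)&(P[...,0]<.8)&(abs(P[...,1])<.28)).astype(np.uint8)
    out=[]
    for k in cv2.findContours(m,cv2.RETR_EXTERNAL,cv2.CHAIN_APPROX_NONE)[0]:
        if cv2.contourArea(k)<200: continue
        (u,v),r=cv2.minEnclosingCircle(k); mm=cv2.moments(k)
        w=onplane(s,mm["m10"]/mm["m00"],mm["m01"]/mm["m00"],.052)
        mk=cv2.drawContours(np.zeros_like(m),[k],-1,1,-1)>0
        out.append((w.round(4).tolist(),round(r,1),round(cv2.contourArea(k)),float(np.median(P[mk][:,2])).__round__(4)))
    return s,sorted(out,key=lambda o:-o[0][1])
E
python3 - <<'E'
from h import *
for n in("top","side"):
    s,o=pads(n);print(n,*o,sep="\n")
    if n=="top":
        cv2.imwrite("pics/crop.png",cv2.resize(s["color"][90:300,240:450,::-1],(600,600),interpolation=2))
        hsv=s["color"].astype(int);P,ok=cloud(s)
        m=(P[...,2]>.02)&(P[...,2]<.045)&(P[...,0]>.58)&(P[...,0]<.85)&(abs(P[...,1])<.25)
        pts=P[m][:,:2];print("tray",cv2.minAreaRect(pts.astype(np.float32)),pts.min(0),pts.max(0))
        c=hsv;mm=((c[...,1]-c[...,0]>8)&(P[...,0]>.4)&(P[...,0]<.56)&(abs(P[...,1])<.26)&ok)
        print("mat",mm.sum(),cv2.minAreaRect(P[mm][:,:2].astype(np.float32)))
E
```

```text
top
([0.4744, 0.0949, 0.052], 16.9, 845, 0.0525)
([0.4784, -0.0577, 0.052], 16.8, 840, 0.0519)
([0.4898, -0.1865, 0.052], 16.9, 846, 0.0526)
tray ((0.7004290819168091, -0.015162259340286255), (0.16486971080303192, 0.3741476833820343), 1.382933497428894) [ 0.61461491 -0.20216521] [0.78689734 0.17370257]
mat 3002 ((0.485225647687912, -0.04811672866344452), (0.11216893047094345, 0.4203585386276245), 2.856666326522827)
side
([0.4717, 0.098, 0.052], 18.2, 860, 0.052)
([0.476, -0.054, 0.052], 16.4, 630, 0.0514)
([0.4868, -0.1828, 0.052], 14.9, 503, 0.052)
```

View pics/crop.png

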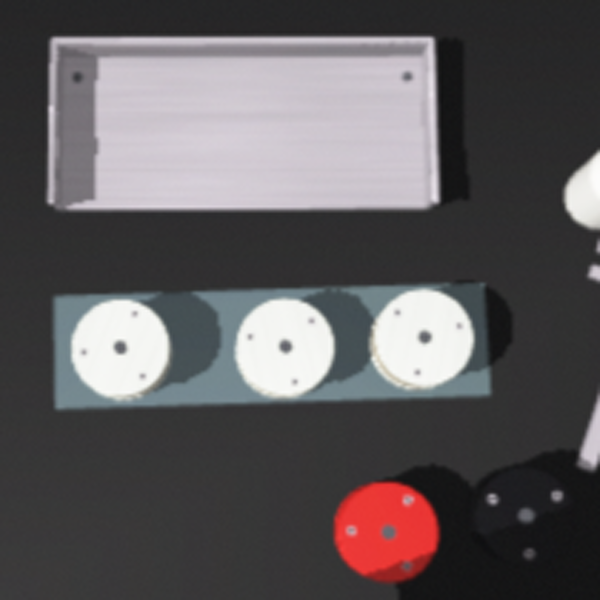

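The crop confirms that the three white pads on the mat (crop (120,347), (285,346), (424,337)) are the ones meant. Red (387,531) and black (526,515) are off the mat. Next I press them left to right.

```bash
cat > press.py <<'E'
from h import *
def press(x,y):
    arm.servo_line([x,y,.058],.12); arm.dwell(.2)
    f0=np.array(current_wrist_force())
    for z in (.052,.047,.042):
        arm.servo_line([x,y,z],.03); arm.dwell(.3)
        f=np.array(current_wrist_force())-f0
        print(z,np.array(current_tool_pos()).round(4),f.round(2),round(current_clock(),2))
        if abs(f[2])>22: break
    arm.dwell(.3)
    arm.servo_line([x,y,.085],.1)
E
python3 - <<'E'
from press import *
arm.command_gripper(0)
arm.reach([.473,.0965,.15],Q)
print(current_clock(),current_tool_pos(),current_gripper_width(),current_joint_positions())
press(.473,.0965)
E
```

```text
4.125 [0.47327057 0.09592199 0.15008179] -1.0707661095936133e-05 [ 9.38595927e-02 -1.58732939e-01  1.87631615e+00 -1.44951158e-04
  1.42380247e+00  1.66547379e+00]
0.052 [0.4731 0.0965 0.0521] [ 0.38 -0.67 -0.68] 5.89
0.047 [0.473  0.0965 0.0471] [ 0.69  0.01 -0.42] 6.51
0.042 [0.4731 0.0965 0.0421] [ 0.36  0.5  -1.18] 7.12
```

```bash
python3 - <<'E'
from h import *
x,y=.473,.0965
f0=np.mean([current_wrist_force() for _ in range(5)],0)
arm.servo_line([x,y,.055],.12)
arm.servo_line([x,y,.042],.05); arm.dwell(.2)
F=[]
for _ in range(8): F.append(current_wrist_force()); arm.dwell(.02)
print(f0,np.mean(F,0)-f0,np.std(F,0),current_gripper_width())
s=snapshot("side"); cv2.imwrite("pics/p1.png",cv2.resize(s["color"][130:290,240:440,::-1],(800,600),interpolation=2))
E
```

```text
[-0.19820929  0.40145946  0.59448575] [ 0.19633822 -0.38640314 -0.50541761] [0.36641819 0.40443243 0.31985403] 0.00027431466310414343
```

View pics/p1.png

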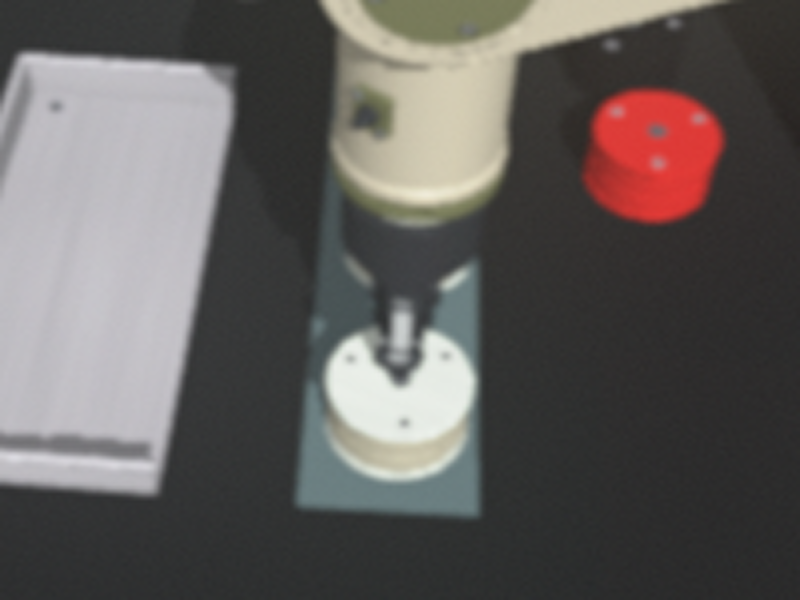

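The picture shows the shut fingertips at the middle of the left pad at crop (400,378), but there is no reaction force yet. I'll step down finely, checking both the force and the plate height from depth.

```bash
cat >> h.py <<'E'
def force(n=10):
    F=[]
    for _ in range(n): F.append(current_wrist_force()); arm.dwell(.015)
    return np.mean(F,0)
def plate_z(x,y,n="side"):
    s=snapshot(n);P,ok=cloud(s);r=np.hypot(P[...,0]-x,P[...,1]-y)
    m=ok&(r<.04)&(r>.018)&(P[...,2]>.03)&(P[...,2]<.06)&(s["color"].min(-1)>150)
    return round(float(np.median(P[m][:,2])),4),int(m.sum())
E
python3 - <<'E'
from h import *
x,y=.473,.0965
print(plate_z(x,y))
for z in np.arange(.040,.031,-.001):
    arm.servo_line([x,y,z],.03); f=force()
    p=plate_z(x,y); print(round(z,3),np.array(current_tool_pos()).round(4)[2],f.round(2),p,round(current_clock(),2))
    if f[2]>3 or p[0]<.046: break
E
```

```text
(0.052, 458)
0.04 0.04 [0.12 0.19 0.68] (0.052, 456) 9.72
0.039 0.039 [ 0.1  -0.08  0.17] (0.0522, 461) 10.18
0.038 0.038 [ 0.13  0.25 -0.23] (0.0521, 463) 10.65
0.037 0.037 [-0.2   0.08 -0.06] (0.052, 457) 11.12
0.036 0.036 [-0.22 -0.1   0.01] (0.0521, 459) 11.58
0.035 0.035 [-0.02 -0.14  0.13] (0.052, 456) 12.05
0.034 0.034 [-0.02  0.24 -0.05] (0.052, 448) 12.52
0.033 0.033 [ 0.    0.14 -0.12] (0.0521, 456) 12.98
0.032 0.032 [-0.24 -0.12 -0.21] (0.0521, 462) 13.45
```

```bash
python3 - <<'E'
from h import *
s=snapshot("side"); cv2.imwrite("pics/p2.png",cv2.resize(s["color"][190:270,290:390,::-1],(750,600),interpolation=2))
P,ok=cloud(s)
c=s["color"].max(-1)
for v in range(205,245,2): print(v,[tuple((P[v,u]*1000).astype(int)) for u in (336,340,344)],c[v,340])
print(current_joint_positions().round(3),current_orientation())
E
```

```text
205 [(np.int64(484), np.int64(132), np.int64(198)), (np.int64(476), np.int64(133), np.int64(200)), (np.int64(467), np.int64(132), np.int64(200))] 69
207 [(np.int64(484), np.int64(131), np.int64(190)), (np.int64(475), np.int64(133), np.int64(193)), (np.int64(467), np.int64(132), np.int64(194))] 68
209 [(np.int64(484), np.int64(114), np.int64(161)), (np.int64(475), np.int64(133), np.int64(186)), (np.int64(467), np.int64(132), np.int64(187))] 68
211 [(np.int64(483), np.int64(130), np.int64(174)), (np.int64(475), np.int64(133), np.int64(180)), (np.int64(466), np.int64(133), np.int64(181))] 76
213 [(np.int64(483), np.int64(132), np.int64(171)), (np.int64(474), np.int64(133), np.int64(173)), (np.int64(466), np.int64(134), np.int64(176))] 118
215 [(np.int64(482), np.int64(135), np.int64(167)), (np.int64(474), np.int64(133), np.int64(166)), (np.int64(465), np.int64(134), np.int64(169))] 141
217 [(np.int64(483), np.int64(112), np.int64(129)), (np.int64(474), np.int64(135), np.int64(162)), (np.int64(465), np.int64(138), np.int64(167))] 195
219 [(np.int64(483), np.int64(112), np.int64(122)), (n
[... 1280 characters left out ...]
)] 237
237 [(np.int64(480), np.int64(112), np.int64(51)), (np.int64(470), np.int64(111), np.int64(50)), (np.int64(461), np.int64(111), np.int64(52))] 236
239 [(np.int64(479), np.int64(120), np.int64(53)), (np.int64(470), np.int64(119), np.int64(54)), (np.int64(460), np.int64(116), np.int64(51))] 235
241 [(np.int64(479), np.int64(124), np.int64(50)), (np.int64(469), np.int64(123), np.int64(51)), (np.int64(460), np.int64(122), np.int64(51))] 213
243 [(np.int64(478), np.int64(130), np.int64(51)), (np.int64(469), np.int64(127), np.int64(49)), (np.int64(459), np.int64(128), np.int64(53))] 194
[ 0.095 -0.027  1.982 -0.     1.187  1.666] [1.00000000e+00 8.36058934e-06 6.46960392e-06 7.97348163e-06]
```

View pics/p2.png

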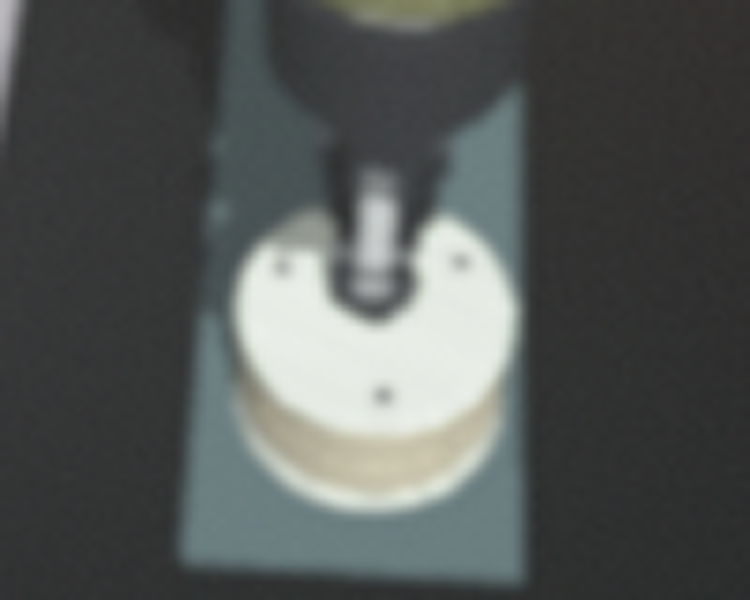

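The knuckles show at z ≈ 0.15 and hide the tips. The body seems to sit higher than the reported TCP suggests, and the plate is still untouched. I'll go down guarded until contact.

```bash
python3 - <<'E'
from h import *
x,y=.473,.0965
r=arm.servo_line([x,y,.001],.02,max_force=2.5)
f=force(); print(r,np.array(current_tool_pos()).round(4),f.round(2),plate_z(x,y),round(current_clock(),2))
E
```

```text
True [0.4731 0.0965 0.0255] [ 0.64 -0.2   4.44] (0.0512, 441) 14.33
```

```bash
python3 - <<'E'
from h import *
x,y=.473,.0965
z=current_tool_pos()[2]
for i in range(5):
    z-=.0015
    arm.servo_line([x,y,z],.03); f=force(8)
    p=plate_z(x,y); print(round(z,4),f.round(2),p,round(current_clock(),2))
    if f[2]>13 or p[0]<.044: break
s=snapshot("side"); cv2.imwrite("pics/p3.png",cv2.resize(s["color"][190:270,290:390,::-1],(750,600),interpolation=2))
E
```

```text
0.024 [-0.06 -0.03  5.67] (0.05, 432) 14.77
0.0225 [-1.11 -0.29  6.99] (0.0486, 443) 15.2
0.021 [-1.85 -0.42  9.09] (0.0473, 434) 15.63
0.0195 [-2.52 -0.55 10.11] (0.046, 438) 16.07
0.018 [-3.79 -0.52 12.04] (0.0445, 432) 16.5
```

View pics/p3.png

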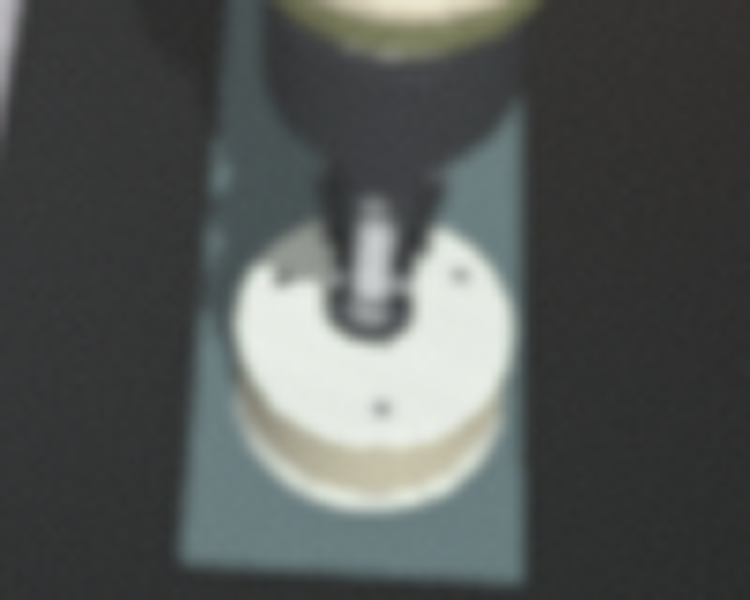

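The plate has visibly sunk (its front rim moved down about 10 px in the crop) with 12 N of reaction and still climbing, so the left pad is good. I'll go 2 mm deeper, hold, then lift.

```bash
python3 - <<'E'
from h import *
x,y=.473,.0965
arm.servo_line([x,y,.0162],.03); arm.dwell(.25); print(force(6).round(2),plate_z(x,y))
arm.servo_line([x,y,.06],.1)
s,o=pads("side");print(*o,sep="\n");print(force(5).round(2),current_clock())
# tips: lowest points of the tool near TCP
P,ok=cloud(s);m=ok&(P[...,2]>.06)&(np.hypot(P[...,0]-x,P[...,1]-y)<.07)&(P[...,2]<.25)
q=P[m]
for a in np.arange(.06,.2,.01):
    k=q[(q[:,2]>=a)&(q[:,2]<a+.01)]
    if len(k): print(round(a,2),len(k),k.min(0).round(3)[:2],k.max(0).round(3)[:2])
E
```

```text
[-4.13 -0.51 13.48] (0.0429, 429)
([0.4714, 0.1026, 0.052], 18.2, 746, 0.0519)
[ 0.05  0.06 -0.29] 17.925
0.08 4 [0.464 0.101] [0.483 0.102]
0.09 15 [0.461 0.103] [0.483 0.11 ]
0.1 6 [0.466 0.109] [0.478 0.111]
0.13 9 [0.459 0.104] [0.482 0.111]
0.14 13 [0.458 0.092] [0.486 0.113]
0.15 28 [0.456 0.103] [0.489 0.115]
0.16 13 [0.456 0.112] [0.489 0.115]
0.17 96 [0.455 0.112] [0.491 0.159]
0.18 69 [0.453 0.113] [0.492 0.156]
0.19 54 [0.454 0.111] [0.492 0.142]
0.2 38 [0.462 0.126] [0.483 0.136]
```

Left pad: 13.5 N at about 9 mm, so it is good. The tips really sit about 26 mm above the reported TCP (seen in depth too). Middle pad next.

```bash
cat > press.py <<'E'
from h import *
def press(x,y):
    arm.servo_line([x,y,.06],.15); arm.servo_line([x,y,.034],.1); arm.dwell(.1)
    f0=force(8); p0=plate_z(x,y); print(f0.round(2),p0,round(current_clock(),2))
    for z in (.024,.020,.0162):
        arm.servo_line([x,y,z],.03); f=force(8)-f0; p=plate_z(x,y)
        print(z,np.array(current_tool_pos()).round(4),f.round(2),p,round(current_clock(),2))
        if f[2]>17 or p[0]<.0405: break
    arm.dwell(.3); print((force(6)-f0).round(2),plate_z(x,y))
    arm.servo_line([x,y,.06],.1); print(round(current_clock(),2))
E
python3 -c "
from press import *
press(.477,-.056)"
```

```text
[0.07 0.02 0.13] (0.0515, 345) 19.78
0.024 [ 0.4769 -0.056   0.024 ] [-0.68 -0.22  0.54] (0.0497, 333) 20.45
0.02 [ 0.4774 -0.0561  0.0203] [0.72 0.09 2.55] (0.046, 335) 20.92
0.0162 [ 0.4774 -0.0561  0.0165] [ 1.54 -0.26  4.52] (0.0422, 332) 21.38
[ 3.02 -0.2   4.69] (0.0422, 319)
22.42
```

Middle pad: 4.7 N at about 9.5 mm, so it is soft. Right pad next.

```bash
python3 - <<'E'
from press import *
press(.488,-.185)
s,o=pads("top");print(*o,sep="\n")
E
```

```text
[ 0.02 -0.18  0.28] (0.0521, 290) 24.12
0.024 [ 0.4885 -0.1853  0.0245] [ 0.8  -0.37  4.54] (0.0503, 281) 24.79
0.02 [ 0.4885 -0.1853  0.0207] [-0.43  0.04  8.05] (0.0465, 264) 25.26
0.0162 [ 0.4885 -0.1853  0.0173] [-1.91  0.53 11.64] (0.0432, 270) 25.72
[-2.07  0.78 11.95] (0.0431, 266)
26.76
([0.4744, 0.095, 0.052], 16.9, 842, 0.0524)
([0.4784, -0.0577, 0.052], 16.8, 840, 0.0519)
```

Right pad: 12 N at 9 mm, so it is good. The soft one is the middle pad. I'll push it from the front with the fingers opened as a cradle.

```bash
python3 - <<'E'
from h import *
x0,y=.392,-.056
arm.servo_line([.488,-.185,.09],.15); arm.servo_line([x0,y,.09],.15)
arm.command_gripper(.06)
arm.servo_line([x0,y,.01],.12)
r=arm.servo_line([x0,y,-.024],.05,max_force=4)
t=current_tool_pos()[2]; print(r,t,force(5).round(2),current_gripper_width(),current_clock())
if r: t+=.004; arm.servo_line([x0,y,t],.05)
arm.servo_line([.46,y,t],.06)
s=snapshot("side");cv2.imwrite("pics/p4.png",cv2.resize(s["color"][110:270,240:440,::-1],(750,600),interpolation=2))
print(force(5).round(2),current_clock()); _,o=pads("side");print(*o,sep="\n")
E
```

```text
False -0.023911658114530977 [0.18 0.22 0.45] 0.06000901924197526 30.7167
[-0.22  0.03  0.09] 32.1333
([0.4717, 0.0979, 0.052], 18.2, 860, 0.052)
([0.5108, -0.0502, 0.052], 14.5, 496, 0.0511)
```

View pics/p4.png

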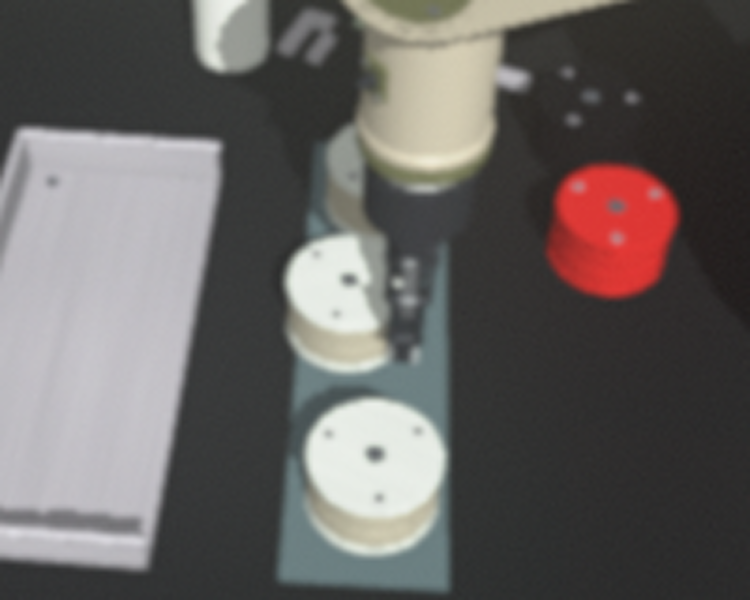

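The pad at crop (345,300) is upright and moving ahead of the two fingers (410,310), and its neighbours are unmoved. I'll push on into the tray.

```bash
python3 - <<'E'
from h import *
y,t=-.056,-.0235
arm.servo_line([.56,y,t],.07); print(force(4).round(2)); _,o=pads("side");print(*o,sep="\n")
arm.servo_line([.652,y,t],.06); print(force(4).round(2),current_clock()); s,o=pads("side");print(*o,sep="\n")
cv2.imwrite("pics/p5.png",cv2.resize(s["color"][110:270,200:400,::-1],(750,600),interpolation=2))
E
```

```text
[-0.28 -0.29  0.05]
([0.4717, 0.0979, 0.052], 18.2, 858, 0.052)
([0.6122, -0.0494, 0.052], 13.8, 442, 0.0515)
([0.487, -0.183, 0.052], 14.9, 502, 0.0521)
[-0.37  0.08  0.03] 35.625
([0.4717, 0.0979, 0.052], 18.2, 859, 0.0519)
([0.7057, -0.0489, 0.052], 13.8, 406, 0.0513)
([0.4871, -0.1825, 0.052], 14.9, 508, 0.0522)
```

View pics/p5.png

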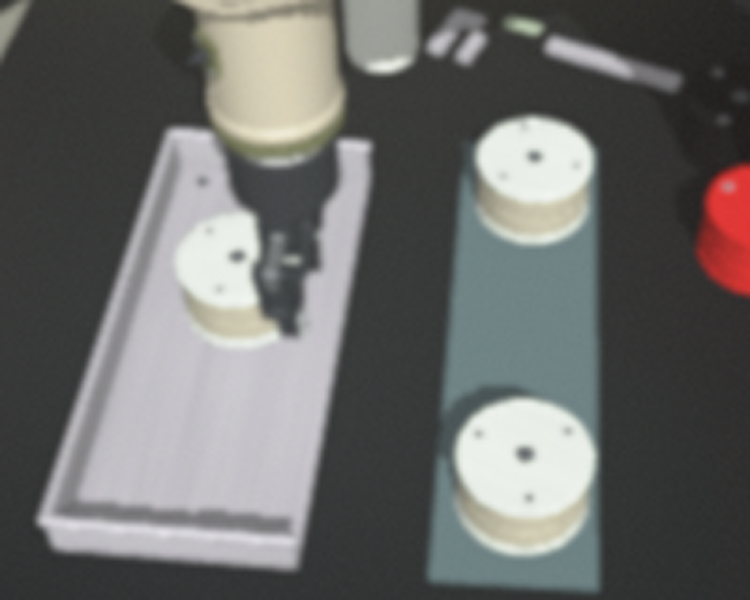

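The pad at crop (240,280) stands flat in the middle of the tray's depth. I'll back off, lift, verify and hand in.

```bash
python3 - <<'E'
from h import *
arm.servo_line([.60,-.056,-.0225],.08); arm.servo_line([.60,-.056,.18],.15); arm.dwell(.5)
for n in("top","side"):
    _,o=pads(n);print(n,*o,sep="\n")
print(force(5).round(2),current_clock())
p=[q for q in o if q[0][0]>.6]
if len(p)==1 and .675<p[0][0][0]<.725: print(job.close_job())
E
```

```text
top
([0.4771, 0.1153, 0.052], 16.4, 378, 0.0524)
([0.487, -0.203, 0.052], 16.7, 460, 0.0524)
side
([0.4717, 0.098, 0.052], 18.2, 861, 0.0519)
([0.6934, -0.0515, 0.052], 16.4, 612, 0.0514)
([0.4868, -0.1829, 0.052], 14.9, 502, 0.052)
[ 0.05 -0.1  -0.03] 38.6583
the job is handed in; nothing more can be done
None
```

The middle pad was the soft one (4.7 N at about 9.5 mm, against 13.5 N left and 12 N right, each at about 9 mm). It now stands flat and wholly inside the scrap tray, with both good pads where they began, and I handed the job in at about 39 s; no verdict came back.

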